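# Knock the deburred frame out of its slanted holder and hang it on the rack arm

## Task

The deburred acrylic frame sits sunk in the slanted holder: press the holder's knock-out pedal all the way down so that the frame's upper end comes up out of the bed, then draw the frame out along the slope. Turn it upright, thread its long slot over the open end of the rack's horizontal arm and leave it hanging there by its end strip, on the free part of the arm between the two frames already hanging and the end collar. Do not shift the brush, the spanner or the tape roll.

Things in the scene. Friction and masses are not known exactly. Their poses are not given: they have to be found in the camera images.
- frame: the frame to hang: flat rigid clear acrylic, 200 long x 62 wide x 7 thick, about 85 g, with one long through slot 144 x 27 in its middle; end strips are 28 long, side strips 17 wide, both ends alike. Starts lying in the holder. Origin: centre of its underside; z = thickness (points out of the bed at the start), y = length (points up the slope at the start), x = width
- upper_end (a point): middle of the frame's outer end edge that is uppermost at the start, mid-thickness (100 from the frame's centre along +y)
- lower_end (a point): middle of the frame's other outer end edge, mid-thickness
- upper_slot_end (a point): middle of the slot's end edge nearest upper_end, mid-thickness (72 from the frame's centre along +y); this edge rests on the arm's top when the frame hangs by that end
- lower_slot_end (a point): the same for the slot's other end (-y)
- holder: fixed deburring holder, like a steep lectern, base 250 x 92. Origin under its middle on the table, z up; its bed leans towards -x, 40 deg from vertical: up the slope is (-0.643, 0, 0.766) in its axes, out of the bed (0.766, 0, 0.643). Bed 84 wide, 10 thick; side cheeks stand 3 above the frame; lips over the lowest 40 of the frame: draw it 45 or more up the slope before lifting it off
- seat (a point): middle of the frame's lower end as it sits in the holder, mid-thickness, 47 above the table, x = 33 from the holder's origin
- mouth (a point): middle of the upper edge of bed and cheeks, at the frame's mid-thickness: 200 up the slope from seat, 200 above the table, x = -96 from the holder's origin. At the start the frame ends here; only what the pedal pushes past it (39 along the slope) can be gripped across the thickness, with the tool pointing down the slope. The space beyond this edge, up the slope, is free
- knockout (a joint): angle of the knock-out lever: 0 = frame fully down; 0.72 rad = pedal fully down, frame pushed 39 up the slope by the lever's nose, which meets its lower end through the slot in the bed. Stiff, stays where it is left; moving it takes about 2 to 4 N on the pedal
- pedal (a point): middle of the top of the lever's black rubber pedal pad, 32 x 40, on the side of the holder away from the lean. At the start about 122 above the table, fully down about 79, moving almost straight down (pivot along the holder's y, 60 from the pad, 92 above the table)
- rack: fixed rack: base 100 x 110, round post 225 high at the origin, one horizontal round arm of diameter 12 along the rack's -x, axis 215 above the table, its open end 219 from the post with a collar of diameter 18. Two like frames hang fixed on it, 26 to 50 from the post (tops 249 high). A frame hangs square to the arm, thickness along the rack's x. Origin under the post on the table, z up
- bar_free_mid (a point): point on the arm's axis, 215 above the table, in the middle of its free part, 130 from the post; the free part reaches from 58 to 205 from the post
- swarf_brush: bystander: loose flat brush with wooden handle, 206 x 36 x 12, lying on the table; origin at the centre of its underside
- spanner: bystander: loose small steel spanner, 146 x 26 x 6, lying on the table between holder and rack; origin at the centre of its underside
- tape_roll: bystander: loose roll of masking tape, diameter 97, 24 high, lying on the table beyond the gap between holder and rack; origin at the centre of its underside

How it is judged:
On the way, in this order (a step that is already met when the one before it is completed fails the run):
1. the pedal is fully down (lever past 0.6 rad) and the frame's upper end has come up out of the bed (value of joint knockout above 0.6 rad and z of upper_end in the frame of holder above 0.219 m and distance between lower_end and seat below 0.06 m), for 0.2 s.
2. the frame is held and drawn out of the holder: its lower end at least 90 mm from its seat and the frame not touching the holder (distance between lower_end and seat above 0.09 m and contact force between frame and holder below 0.05 N and contact force between frame and the fingers above 0.5 N), for 0.1 s.
3. the arm passes through the frame's slot, the frame upright above it and held (((x of upper_slot_end in the frame of rack between -0.205 and -0.058 m and y of upper_slot_end in the frame of rack between -0.016 and 0.016 m and z of upper_slot_end in the frame of rack between 0.218 and 0.3 m and angle between frame's own y axis and vertical below 0.45 rad) or (x of lower_slot_end in the frame of rack between -0.205 and -0.058 m and y of lower_slot_end in the frame of rack between -0.016 and 0.016 m and z of lower_slot_end in the frame of rack between 0.218 and 0.3 m and angle between frame's own y axis and vertical above 2.6916 rad)) and contact force between frame and the fingers above 0.5 N), for 0.1 s.
At the end, for the whole second after the job is handed in: The frame hangs at rest on the rack's arm: the arm passes through its slot and a slot end rests on top of the arm (slot end 214 to 228 mm above the table, within 16 mm of the arm's axis sideways), 58 to 205 mm from the post, the frame's length within 0.25 rad of vertical, released (((x of upper_slot_end in the frame of rack between -0.205 and -0.058 m and y of upper_slot_end in the frame of rack between -0.016 and 0.016 m and z of upper_slot_end in the frame of rack between 0.214 and 0.228 m and angle between frame's own y axis and vertical below 0.25 rad) or (x of lower_slot_end in the frame of rack between -0.205 and -0.058 m and y of lower_slot_end in the frame of rack between -0.016 and 0.016 m and z of lower_slot_end in the frame of rack between 0.214 and 0.228 m and angle between frame's own y axis and vertical above 2.8916 rad)) and contact force between frame and rack above 0.3 N and linear speed of frame below 0.03 m/s and angular speed of frame below 0.3 rad/s); the robot touches nothing.
It fails at once if the brush is shifted more than 30 mm (distance of swarf_brush from where it was at the start of the episode above 0.03 m).
It fails at once if the spanner is shifted more than 30 mm (distance of spanner from where it was at the start of the episode above 0.03 m).
It fails at once if the tape roll is shifted more than 30 mm (distance of tape_roll from where it was at the start of the episode above 0.03 m).
It also fails if it takes over 51 s, if anything falls off the work surface, if the arm or the gripper's body presses on something with over 40 N, if the wrist force passes 120 N, or if a joint passes its speed limit or range.

## Robot

A 6-joint arm with a two-finger parallel gripper is mounted at the origin on a cart in front of the work surface, level with it; the furniture and walls round the work are solid. World frame = base frame: x ahead of the robot, y to its left, z up, the work surface at z = 0. Lengths are in m, angles in rad, forces in N, time in s.
With the tool pointing down it reaches from about 0.225 to 0.875 m from the base axis. Payload 3.4 kg.
Tool frame: the origin (TCP) lies at the very end of the fingers, on their centre line; the grasp point (between the pads) lies manip.grip_depth behind it (manip.grip_depth is the distance from the TCP to the grasp point, in m); z points along the fingers, y is the line along which they close (so a half turn about z gives the same grasp; the last joint's range is limited). The gripper opens to 85 mm and grips with 20 to 120 N. Pads are 22 mm wide; open, the fingers measure 114 mm over their backs; the gripper's body (76 mm by 85 mm) begins 54 mm behind the grasp point. The pads swing forward as they close: fully open they stand 13 mm farther back than shut.
Start: joints at [1.174, 0.276, 1.505, -0, 1.361, -0.121], TCP at [0.157, 0.553, 0.231] pointing down, gripper open.
Joint ranges: [-2.89, 2.89], [-0.75, 2.08], [0.22, 2.7], [-1.18, 4.32], [0.11, 2.71], [-2.7, 2.7]. Speed limits (rad/s): [2.57, 2.57, 3.14, 3.14, 3.14, 3.14].

## Interface

Orientations are given as a unit quaternion [w, x, y, z].
In Python, from rig import manip gives the robot as it stands. The module is installed in compiled form; this text tells all that it offers.
- The arm moves only by the shell command python3 -m jog 'ROWS' [FORCE]. ROWS is JSON, a list of rows, each an object of numbers: "dx", "dy", "dz": the shift along the tool's x, y, z each as a share of 25 cm, from -1 to 1; "ax", "ay", "az": the turn, a rotation vector about the tool's x, y, z each as a share of 90 degrees, from -1 to 1; "grip": the opening, from -1 (shut) to 1 (fully open), so that 0 is half open. A call has 1 to 5 rows; each row is the pose to reach, as a shift and turn from the pose commanded when the call began, along the tool's axes at that moment; what a row does not reach only later rows make up. A row lasts 1/12 s, in which the tool goes at most 41.7 mm and 7.16 degrees, less where a joint would pass 70% of its speed; a pose out of reach is approached as far as the arm can. A call with a number of a shift or a turn outside -1 to 1 is refused whole. A call with a gripper value outside its range is refused whole. The fingers move at their own pace and stop on an object; FORCE is the grip in N (left out, the last holds). Time passes only in rows, so rows that repeat a pose let the fingers close. It gives the time, the measured TCP pose, the force, the opening and the grip force at its end, in the units of the state.
- manip.get_state(): the state, without advancing time (a new reading comes with each control period).
- manip.get_image(name): name is "side" or "top" or "wrist"; returns a dict with "img" (400x640x3 uint8, red, green, blue), "mtx" (3x3 intrinsics, pixels), "world_to_cam" (4x4, takes a point from world to camera coordinates); the wrist camera has in their place "T_tool_cam" (4x4, takes a point from camera to tool coordinates, whose origin is the TCP and whose axes are the flange's). Camera axes: x right, y down, z forward; pixel columns grow to the right and rows downward; lengths in m; the calibration is good to about 2 mm. A picture is of the moment at which its call begins: read the wrist's pose just before it. There is no depth.
- manip.sign_off(): hands the job in; it is judged then, once.
The state is a dict: "clock": time; "qpos": joint angles; "qd": joint speeds; "effort": joint torques, N m; "position": TCP position; "ee_rot": TCP orientation; "contact_force": force on the tool from outside, world axes, zero at the start; "moment": the same for the moment, N m; "width": finger opening in m; "gripper_force": force on a finger pad.
Only numpy, scipy, OpenCV 4.12 (cv2) and the standard library are available. Lean on these libraries where they do the work, as an engineer would, in place of code of your own. Each camera call takes 0.05 s, during which the arm holds its last target. There are 200 camera calls.

## Working session

There is one attempt and no reset: what is moved stays moved. The work goes in short steps, Python scripts to look and compute and a shell command to move; the robot and the scene stay as the last step left them, time stands still between calls to the robot, and variables do not carry over. Pictures are saved under pics/ and viewed, at most 10 in all, crops included, and the job is handed in when it is done.

```bash
mkdir -p pics; cat > h.py <<'E'
import numpy as np,cv2
from rig import manip
from scipy.spatial.transform import Rotation as R
def rot(q): return R.from_quat([q[1],q[2],q[3],q[0]])
def ray(d,u,v):
    T=np.linalg.inv(d['world_to_cam']); r=T[:3,:3]@np.linalg.solve(d['mtx'],[u,v,1]); return T[:3,3],r/np.linalg.norm(r)
def onz(d,u,v,z):
    o,r=ray(d,u,v); return o+r*(z-o[2])/r[2]
def tri(d1,p1,d2,p2):
    o1,r1=ray(d1,*p1);o2,r2=ray(d2,*p2)
    s=np.linalg.lstsq(np.c_[r1,-r2],o2-o1,rcond=None)[0]
    a=o1+r1*s[0];b=o2+r2*s[1]; return (a+b)/2,np.linalg.norm(a-b)
def proj(d,p):
    p=np.asarray(d['world_to_cam'])@np.r_[p,1]; q=d['mtx']@p[:3]; return q[:2]/q[2]
E
python3 - <<'E'
from h import *
for n in['side','top']:
    d=manip.get_image(n); cv2.imwrite(f'pics/{n}0.png',d['img'][:,:,::-1]); np.save(f'{n}0.npy',d,allow_pickle=True)
    print(n,np.linalg.inv(d['world_to_cam'])[:3].round(3).tolist(),d['mtx'].round(0).tolist() if hasattr(d['mtx'],'round') else d['mtx'])
s=manip.get_state();print(s,manip.grip_depth)
E
```

```text
side [[0.484, -0.531, 0.696, -0.217], [-0.875, -0.307, 0.374, -0.48], [0.015, -0.79, -0.613, 0.829]] [[464.0, 0.0, 330.0], [0.0, 464.0, 199.0], [0.0, 0.0, 1.0]]
top [[0.019, -0.982, 0.19, 0.359], [-1.0, -0.022, -0.016, -0.056], [0.02, -0.19, -0.982, 1.144]] [[406.0, 0.0, 325.0], [0.0, 406.0, 197.0], [0.0, 0.0, 1.0]]
{'clock': 0.1, 'qpos': array([ 1.17400079e+00,  2.76530240e-01,  1.50601992e+00,  1.16508686e-05,
        1.36072444e+00, -1.21006501e-01]), 'qd': array([ 0.00054168, -0.00039596, -0.00328914,  0.00057761,  0.00187153,
       -0.00073787]), 'effort': array([ 1.10129160e-03, -4.17696834e+01, -2.46403456e+01, -8.87337478e-05,
        5.76417850e-03,  1.94057651e-05]), 'position': array([0.15639182, 0.55281867, 0.23052176]), 'ee_rot': array([-2.20811456e-04,  1.37459084e-01,  9.90507089e-01, -8.11488273e-04]), 'contact_force': array([-0.263415  , -0.22347639, -0.85268758]), 'moment': array([-0.02139348, -0.02553031, -0.02152686]), 'gripper_force': 0.0, 'width': 0.08503419031389615} 0.0187
```

View pics/top0.png

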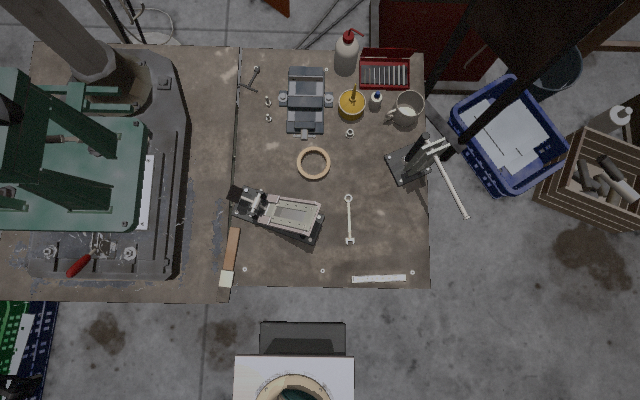

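View pics/side0.png

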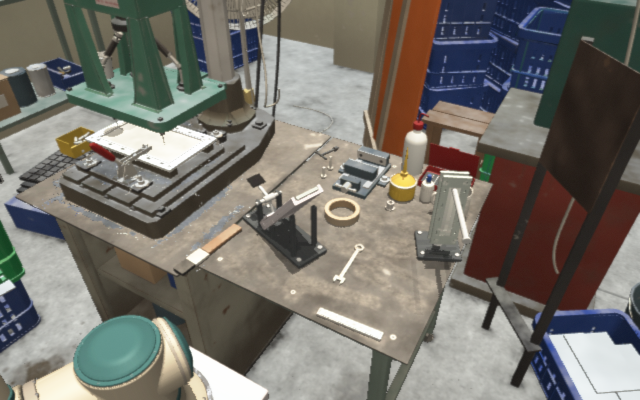

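The top view shows the holder at about (275,212) with its pedal at (236,192), the mouth to the right at about (320,215), and the rack arm running from about (430,150) to (466,217). I'll enlarge both to read exact points.

```bash
python3 - <<'E'
import cv2,numpy as np
a=cv2.imread('pics/top0.png');s=cv2.imread('pics/side0.png')
def c(im,x,y,w,h,k): return cv2.resize(im[y:y+h,x:x+w],None,fx=k,fy=k,interpolation=cv2.INTER_CUBIC)
A=c(a,220,175,114,80,7);cv2.imwrite('pics/c1.png',np.clip(A*1.6,0,255))
B1=c(a,380,125,100,100,4);B2=c(s,400,165,100,100,4)
B3=c(s,235,165,100,100,4)
cv2.imwrite('pics/c2.png',np.hstack([B1,B2]))
cv2.imwrite('pics/c3.png',c(s,235,165,100,100,6))
E
```

```text
[ WARN:0@0.030] global loadsave.cpp:1063 imwrite_ Unsupported depth image for selected encoder is fallbacked to CV_8U.
```

View pics/c1.png

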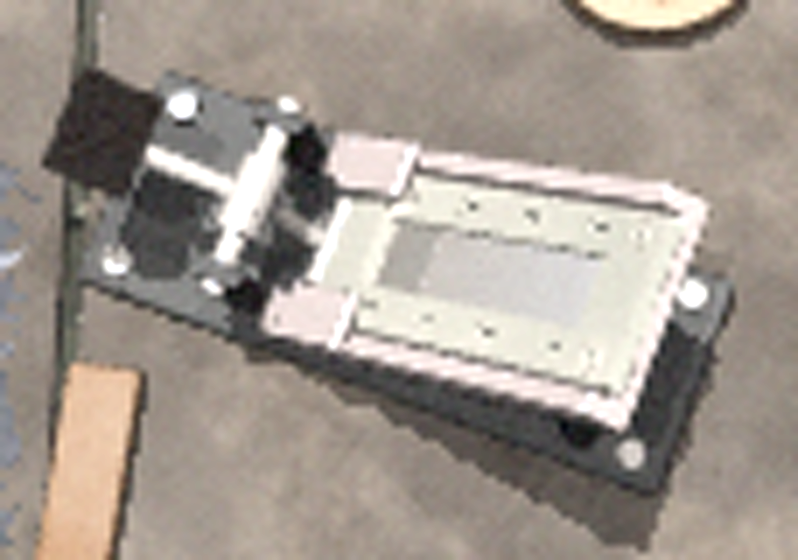

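View pics/c2.png

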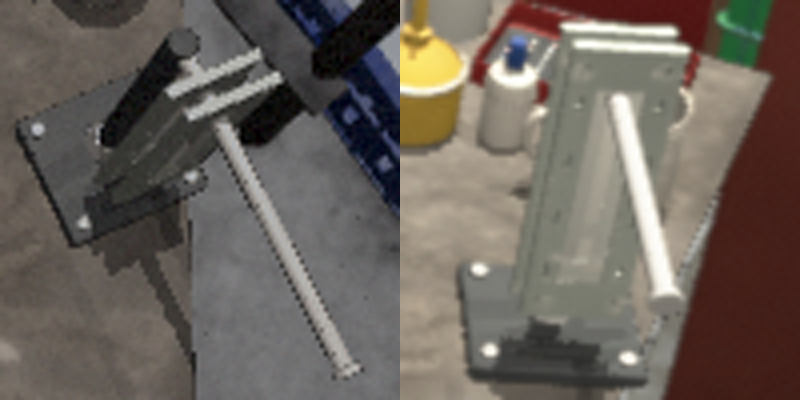

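View pics/c3.png

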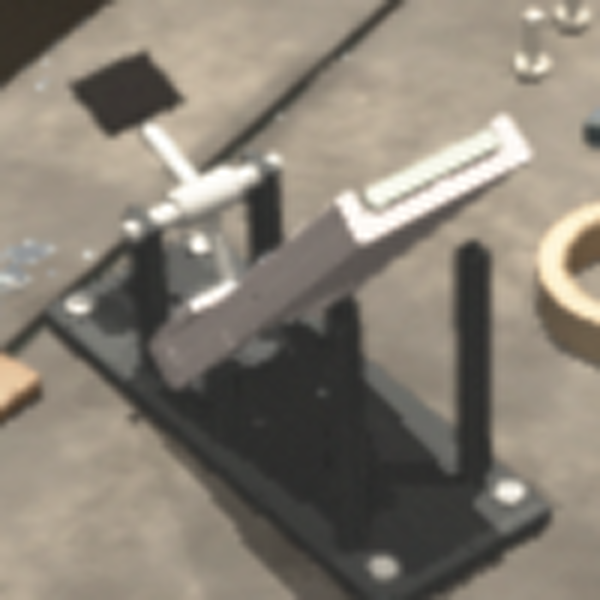

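```bash
python3 - <<'E'
from h import *
t=np.load('top0.npy',allow_pickle=True).item();s=np.load('side0.npy',allow_pickle=True).item()
f=lambda x0,y0,k:lambda p:(x0+(p[0]+.5)/k-.5,y0+(p[1]+.5)/k-.5)
ht,hs=f(220,175,7),f(235,165,6);rt,rs=f(380,125,4),f(400,165,4)
P={'pedal':((104,130),(128,94)),'mouth':((664,315),(432,178)),'b1':((183,105),(200,243)),'b2':((115,262),(80,302)),'b3':((693,293),(510,490)),'b4':((632,453),(383,567))}
H={}
for k,(a,b) in P.items():
    H[k],e=tri(t,ht(a),s,hs(b)); print(k,H[k].round(4),round(e,4))
c=(H['b1']+H['b2']+H['b3']+H['b4'])/4; d=(H['b3']+H['b4']-H['b1']-H['b2'])[:2]; d/=np.linalg.norm(d)
print('ctr',c.round(4),'lean dir',d.round(4)); print('pedal,mouth along/across',[( (H[k]-c)[:2]@d, (H[k]-c)[:2]@[-d[1],d[0]]) for k in('pedal','mouth')])
# alternative with known heights
print('pedal z.122',onz(t,*ht((104,130)),.122).round(4),onz(s,*hs((128,94)),.122).round(4))
print('mouth z.2',onz(t,*ht((664,315)),.2).round(4),onz(s,*hs((432,178)),.2).round(4))
Q={'tip':((348,371),(265,297)),'b1':((38,128),(80,270)),'b2':((84,222),(90,350)),'b3':((192,176),(228,357)),'armroot':((222,126),(217,98))}
r={}
for k,(a,b) in Q.items():
    r[k],e=tri(t,rt(a),s,rs(b)); print(k,r[k].round(4),round(e,4))
print('post',onz(t,*rt((184,40)),.225).round(4),'tip z.215',onz(t,*rt((348,371)),.215).round(4),onz(s,*rs((265,297)),.215).round(4))
o=(r['b1']+r['b3'])/2;print('base ctr',o, 'sides',np.linalg.norm(r['b2']-r['b1']),np.linalg.norm(r['b2']-r['b3']))
E
```

```text
pedal [0.5637 0.1605 0.1196] 0.0012
mouth [ 0.4873 -0.0449  0.2019] 0.0032
b1 [0.5944 0.1512 0.0189] 0.0001
b2 [0.5304 0.1736 0.02  ] 0.0022
b3 [ 0.5228 -0.0561  0.0181] 0.0009
b4 [ 0.4585 -0.0333  0.0173] 0.0008
ctr [0.5265 0.0589 0.0186] lean dir [-0.3273 -0.9449]
pedal,mouth along/across [(np.float64(-0.10821829385979377), np.float64(0.001838863475555723)), (np.float64(0.11087817498158042), np.float64(-0.003081389919997305))]
pedal z.122 [0.5628 0.1605 0.122 ] [0.5614 0.1578 0.122 ]
mouth z.2 [ 0.4885 -0.0462  0.2   ] [ 0.4885 -0.0423  0.2   ]
tip [ 0.4985 -0.3979  0.2196] 0.0003
b1 [ 0.7021 -0.2564  0.0159] 0.0011
b2 [ 0.6327 -0.2884  0.0171] 0.0011
b3 [ 0.6678 -0.366   0.0191] 0.0004
armroot [ 0.6435 -0.3292  0.2214] 0.0007
post [ 0.695  -0.3067  0.225 ] tip z.215 [ 0.4992 -0.3994  0.215 ] [ 0.5041 -0.3974  0.215 ]
base ctr [ 0.68495609 -0.31120703  0.01747247] sides 0.07639206172346105 0.08527405218506624
```

The crops show the pedal centre at about (235,194) in the top view, the mouth centre at about (315,220) and the collar at about (467,218). Triangulated heights are within about 5 mm of the given sizes. Next I work out the moves, staying clear of the press on the left.

```bash
cat >> h.py <<'E'
d_=np.array([-.335,-.942,0]);d_/=np.linalg.norm(d_)
up=np.array([0,0,1.]); c40,s40=np.cos(np.radians(40)),np.sin(np.radians(40))
slope=d_*s40+up*c40; nrm=-d_*c40+up*s40   # up slope, out of bed
arm=np.array([-.906,-.423,0]); arm/=np.linalg.norm(arm)
def frameR(z,y): return R.from_matrix(np.c_[np.cross(y,z),y,z])
def goal(p,Rt=None):
    s=manip.get_state(); R0=rot(s['ee_rot']); v=R0.inv().apply(np.asarray(p)-s['position'])/.25
    a=(R0.inv()*Rt).as_rotvec()/(np.pi/2) if Rt is not None else np.zeros(3)
    print('shift',v.round(3),'turn',a.round(3),'pos',s['position'].round(4),'mm',round(250*np.linalg.norm(v)),'F',s['contact_force'].round(1),'w',round(s['width'],4),'g',round(s['gripper_force'],1),'t',round(s['clock'],2))
    return R0
E
python3 - <<'E'
from h import *
R0=goal([.2,.33,.24]); print(R0.as_matrix().round(3)); goal([.27,.2,.24])
for sg in(1,-1): goal([.45,-.08,.3],frameR(-slope,sg*nrm))
E
```

```text
shift [-0.411 -0.81  -0.037] turn [0. 0. 0.] pos [0.1564 0.5528 0.2305] mm 227 F [-0.3 -0.2 -0.9] w 0.085 g 0.0 t 0.1
[[-0.962  0.272 -0.001]
 [ 0.272  0.962 -0.002]
 [ 0.    -0.002 -1.   ]]
shift [-0.822 -1.234 -0.036] turn [0. 0. 0.] pos [0.1564 0.5528 0.2305] mm 371 F [-0.3 -0.2 -0.9] w 0.085 g 0.0 t 0.1
shift [-1.819 -2.116 -0.275] turn [-0.445 -0.015  0.04 ] pos [0.1564 0.5528 0.2305] mm 701 F [-0.3 -0.2 -0.9] w 0.085 g 0.0 t 0.1
shift [-1.819 -2.116 -0.275] turn [ 0.022 -0.672 -1.842] pos [0.1564 0.5528 0.2305] mm 701 F [-0.3 -0.2 -0.9] w 0.085 g 0.0 t 0.1
```

```bash
python3 -m jog '[{"dx":-0.41,"dy":-0.81,"dz":-0.04,"grip":-1},{"dx":-0.41,"dy":-0.81,"dz":-0.04,"grip":-1},{"dx":-0.41,"dy":-0.81,"dz":-0.04,"grip":-1},{"dx":-0.41,"dy":-0.81,"dz":-0.04,"grip":-1},{"dx":-0.41,"dy":-0.81,"dz":-0.04,"grip":-1}]' 30
python3 -c "
from h import *
goal([.27,.2,.24]);goal([.564,.16,.15])"
```

```text
shift [-0.822 -1.234 -0.036] turn [0. 0. 0.] pos [0.1564 0.5528 0.2305] mm 371 F [-0.3 -0.2 -0.9] w 0.085 g 0.0 t 0.1
shift [-1.997 -1.067  0.323] turn [0. 0. 0.] pos [0.1564 0.5528 0.2305] mm 572 F [-0.3 -0.2 -0.9] w 0.085 g 0.0 t 0.1schema error: expected keys dx, dy, dz, ax, ay, az, grip
```

```bash
python3 -m jog '[{"dx":-0.41,"dy":-0.81,"dz":-0.04,"ax":0,"ay":0,"az":0,"grip":-1},{"dx":-0.41,"dy":-0.81,"dz":-0.04,"ax":0,"ay":0,"az":0,"grip":-1},{"dx":-0.41,"dy":-0.81,"dz":-0.04,"ax":0,"ay":0,"az":0,"grip":-1},{"dx":-0.41,"dy":-0.81,"dz":-0.04,"ax":0,"ay":0,"az":0,"grip":-1},{"dx":-0.41,"dy":-0.81,"dz":-0.04,"ax":0,"ay":0,"az":0,"grip":-1}]' 30
python3 -c "
from h import *
goal([.27,.2,.24]);goal([.564,.16,.15])"
```

```text
clock: 0.52
position: [0.1961, 0.3469, 0.24]
ee_rot: [-0.0, 0.137, 0.991, -0.001]
contact_force: [1.7, 0.8, 0.1]
width: 0.0256
gripper_force: 0.0
shift [-0.444 -0.486  0.   ] turn [0. 0. 0.] pos [0.1961 0.3469 0.24  ] mm 164 F [1.7 0.8 0.1] w 0.0256 g 0.0 t 0.52
shift [-1.619 -0.32   0.36 ] turn [0. 0. 0.] pos [0.1961 0.3469 0.24  ] mm 422 F [1.7 0.8 0.1] w 0.0256 g 0.0 t 0.52
```

```bash
python3 -m jog '[{"dx":-0.44,"dy":-0.48,"dz":0,"ax":0,"ay":0,"az":0,"grip":-1},{"dx":-0.44,"dy":-0.48,"dz":0,"ax":0,"ay":0,"az":0,"grip":-1},{"dx":-0.44,"dy":-0.48,"dz":0,"ax":0,"ay":0,"az":0,"grip":-1},{"dx":-0.44,"dy":-0.48,"dz":0,"ax":0,"ay":0,"az":0,"grip":-1},{"dx":-0.6,"dy":-0.42,"dz":0,"ax":0,"ay":0,"az":0,"grip":-1}]'
python3 -m jog '[{"dx":-0.7,"dy":0.11,"dz":0.18,"ax":0,"ay":0,"az":0,"grip":-1},{"dx":-0.7,"dy":0.11,"dz":0.18,"ax":0,"ay":0,"az":0,"grip":-1},{"dx":-0.7,"dy":0.11,"dz":0.18,"ax":0,"ay":0,"az":0,"grip":-1},{"dx":-0.7,"dy":0.11,"dz":0.18,"ax":0,"ay":0,"az":0,"grip":-1},{"dx":-0.7,"dy":0.11,"dz":0.18,"ax":0,"ay":0,"az":0,"grip":-1}]'
python3 -c "
from h import *
goal([.564,.16,.15])"
```

```text
clock: 0.93
position: [0.306, 0.2007, 0.2401]
ee_rot: [-0.002, 0.139, 0.99, -0.003]
contact_force: [-0.7, 0.6, 0.5]
width: 0.0001
gripper_force: 0.0
clock: 1.35
position: [0.4918, 0.1846, 0.1934]
ee_rot: [0.001, 0.139, 0.99, -0.0]
contact_force: [0.2, 0.5, 0.3]
width: 0.0004
gripper_force: 0.0
shift [-0.304 -0.015  0.174] turn [0. 0. 0.] pos [0.4918 0.1846 0.1934] mm 88 F [0.2 0.5 0.3] w 0.0004 g 0.0 t 1.35
```

```bash
python3 -m jog '[{"dx":-0.3,"dy":-0.015,"dz":0.17,"ax":0,"ay":0,"az":0,"grip":-1},{"dx":-0.3,"dy":-0.015,"dz":0.17,"ax":0,"ay":0,"az":0,"grip":-1},{"dx":-0.3,"dy":-0.015,"dz":0.17,"ax":0,"ay":0,"az":0,"grip":-1},{"dx":-0.3,"dy":-0.015,"dz":0.17,"ax":0,"ay":0,"az":0,"grip":-1}]'
python3 -c "
from h import *
goal([.565,.162,.076])"
```

```text
clock: 1.68
position: [0.5584, 0.1609, 0.1505]
ee_rot: [-0.002, 0.138, 0.99, -0.001]
contact_force: [0.2, -0.2, 0.3]
width: -0.0003
gripper_force: 0.0
shift [-0.026  0.012  0.298] turn [0. 0. 0.] pos [0.5584 0.1609 0.1505] mm 75 F [ 0.2 -0.2  0.3] w -0.0003 g 0.0 t 1.68
```

```bash
python3 -m jog '[{"dx":-0.01,"dy":0.0,"dz":0.08,"ax":0,"ay":0,"az":0,"grip":-1},{"dx":-0.01,"dy":0.01,"dz":0.13,"ax":0,"ay":0,"az":0,"grip":-1},{"dx":-0.01,"dy":0.01,"dz":0.18,"ax":0,"ay":0,"az":0,"grip":-1},{"dx":-0.015,"dy":0.015,"dz":0.22,"ax":0,"ay":0,"az":0,"grip":-1},{"dx":-0.015,"dy":0.015,"dz":0.26,"ax":0,"ay":0,"az":0,"grip":-1}]'
python3 -m jog '[{"dx":0,"dy":0.0,"dz":0.02,"ax":0,"ay":0,"az":0,"grip":-1},{"dx":0,"dy":0,"dz":0.035,"ax":0,"ay":0,"az":0,"grip":-1},{"dx":0,"dy":0,"dz":0.035,"ax":0,"ay":0,"az":0,"grip":-1},{"dx":0,"dy":0,"dz":0.035,"ax":0,"ay":0,"az":0,"grip":-1}]'
python3 - <<'E'
from h import *
goal([.565,.162,.076])
o=[]
for n in['side','top']:
    d=manip.get_image(n); np.save(f'{n}1.npy',d,allow_pickle=True); i=d['img'][:,:,::-1]
    i=i[165:265,235:335] if n=='side' else i[165:265,220:320]
    o.append(cv2.resize(i,None,fx=4,fy=4,interpolation=cv2.INTER_CUBIC))
cv2.imwrite('pics/p1.png',np.hstack(o))
E
```

```text
clock: 2.1
position: [0.5621, 0.1662, 0.0889]
ee_rot: [0.0, 0.137, 0.991, 0.001]
contact_force: [-1.8, 3.0, 4.0]
width: -0.0003
gripper_force: 2.3
clock: 2.43
position: [0.5619, 0.1654, 0.0816]
ee_rot: [-0.0, 0.137, 0.991, 0.001]
contact_force: [-4.8, 4.0, 14.6]
width: -0.0
gripper_force: 7.3
shift [-0.016 -0.01   0.023] turn [0. 0. 0.] pos [0.5619 0.1654 0.0816] mm 7 F [-4.8  4.  14.6] w -0.0 g 7.3 t 2.43
```

View pics/p1.png

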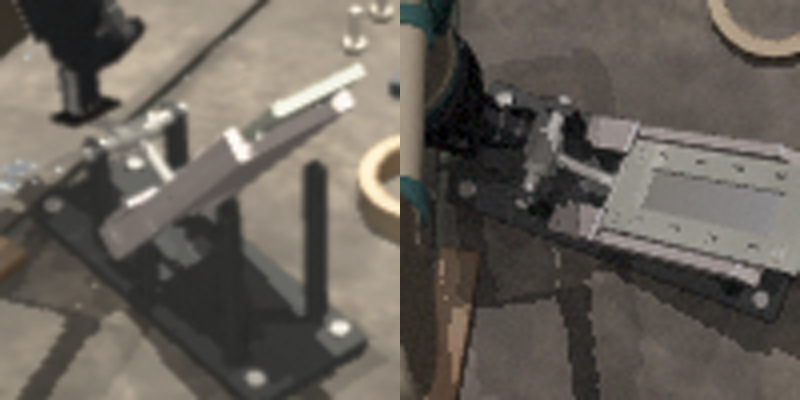

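The side crop shows the frame end raised clear of the cheeks at about (320,90), and the 14.6 N force says the pedal is at its stop. I'll lift off and measure the protruding end.

```bash
python3 -m jog '[{"dx":0,"dy":0,"dz":-0.15,"ax":0,"ay":0,"az":0,"grip":-1},{"dx":0,"dy":0,"dz":-0.3,"ax":0,"ay":0,"az":0,"grip":-1},{"dx":0,"dy":0,"dz":-0.5,"ax":0,"ay":0,"az":0,"grip":-1},{"dx":0.3,"dy":0,"dz":-0.8,"ax":0,"ay":0,"az":0,"grip":0.6},{"dx":0.5,"dy":0,"dz":-0.95,"ax":0,"ay":0,"az":0,"grip":1}]'
python3 -m jog '[{"dx":0.5,"dy":-0.2,"dz":0,"ax":0,"ay":0,"az":0,"grip":1},{"dx":0.5,"dy":-0.2,"dz":0,"ax":0,"ay":0,"az":0,"grip":1},{"dx":0.5,"dy":-0.2,"dz":0,"ax":0,"ay":0,"az":0,"grip":1},{"dx":0.5,"dy":-0.4,"dz":0,"ax":0,"ay":0,"az":0,"grip":1},{"dx":0.5,"dy":-0.4,"dz":0,"ax":0,"ay":0,"az":0,"grip":1}]'
python3 - <<'E'
from h import *
goal([.4,-.16,.34],frameR(-slope,nrm))
o=[]
for n in['side','top']:
    d=manip.get_image(n); np.save(f'{n}2.npy',d,allow_pickle=True); i=d['img'][:,:,::-1]
    i=i[150:250,250:350] if n=='side' else i[175:275,240:340]
    o.append(cv2.resize(i,None,fx=4,fy=4,interpolation=cv2.INTER_CUBIC))
cv2.imwrite('pics/p2.png',np.hstack(o))
E
```

```text
clock: 2.95
position: [0.5074, 0.1793, 0.2572]
ee_rot: [0.001, 0.138, 0.99, -0.001]
contact_force: [0.5, 0.4, 1.6]
width: 0.0235
gripper_force: 0.0
clock: 3.37
position: [0.3536, 0.1156, 0.2547]
ee_rot: [-0.001, 0.136, 0.991, -0.002]
contact_force: [0.7, -0.2, 0.4]
width: 0.0833
gripper_force: 0.0
shift [-0.475 -1.014 -0.336] turn [-0.448 -0.016  0.042] pos [0.3536 0.1156 0.2547] mm 292 F [ 0.7 -0.2  0.4] w 0.0833 g 0.0 t 3.37
```

View pics/p2.png

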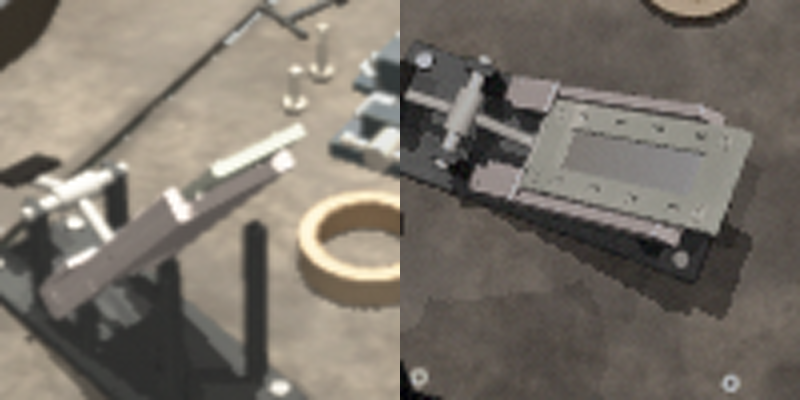

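```bash
python3 - <<'E'
from h import *
t=np.load('top2.npy',allow_pickle=True).item();s=np.load('side2.npy',allow_pickle=True).item()
f=lambda x0,y0,k:lambda p:(x0+(p[0]+.5)/k-.5,y0+(p[1]+.5)/k-.5)
a,b=f(240,175,4),f(250,150,4)
print(tri(t,a((332,183)),s,b((250,160))))
e=onz(t,*a((332,183)),.231);print('end',e); c1=onz(t,*a((352,132)),.231);c2=onz(t,*a((312,233)),.231); w=c2-c1;print('width',np.linalg.norm(w),'lean',np.array([w[1],-w[0]])/np.linalg.norm(w))
m=np.array([.4875,-.045,.2])+nrm*.0035; print('pred',m+slope*.039, 'side onz',onz(s,*b((250,160)),.231))
E
```

```text
(array([ 0.48232438, -0.06327184,  0.22497973]), np.float64(0.00455501014177091))
end [ 0.48282506 -0.06507968  0.231     ]
width 0.061887789848304384 lean [0.34697311 0.93787508]
pred [ 0.47999863 -0.06609342  0.23212549] side onz [ 0.47386407 -0.06571157  0.231     ]
```

The frame's upper end is at about (0.481, -0.065, 0.231), width 62 mm as expected, consistent with the prediction. Now to the standoff up the slope.

```bash
python3 -m jog '[{"dx":-0.24,"dy":-0.5,"dz":-0.3,"ax":-0.22,"ay":-0.008,"az":0.02,"grip":1},{"dx":-0.24,"dy":-0.5,"dz":-0.3,"ax":-0.22,"ay":-0.008,"az":0.02,"grip":1},{"dx":-0.24,"dy":-0.5,"dz":-0.3,"ax":-0.22,"ay":-0.008,"az":0.02,"grip":1},{"dx":-0.4,"dy":-0.9,"dz":-0.33,"ax":-0.448,"ay":-0.016,"az":0.042,"grip":1},{"dx":-0.45,"dy":-0.98,"dz":-0.33,"ax":-0.448,"ay":-0.016,"az":0.042,"grip":1}]'
python3 - <<'E'
from h import *
goal(np.array([.481,-.065,.231])+slope*.1,frameR(-slope,nrm))
E
```

```text
clock: 3.88
position: [0.3801, -0.0111, 0.3075]
ee_rot: [0.03, 0.154, 0.965, 0.209]
contact_force: [-0.2, -0.4, -0.1]
width: 0.0852
gripper_force: 0.0
shift [-0.444 -0.306 -0.141] turn [-0.174 -0.012  0.013] pos [ 0.3801 -0.0111  0.3075] mm 139 F [-0.2 -0.4 -0.1] w 0.0852 g 0.0 t 3.88
```

```bash
python3 -m jog '[{"dx":-0.44,"dy":-0.3,"dz":-0.14,"ax":-0.174,"ay":-0.012,"az":0.013,"grip":1},{"dx":-0.44,"dy":-0.3,"dz":-0.14,"ax":-0.174,"ay":-0.012,"az":0.013,"grip":1},{"dx":-0.44,"dy":-0.3,"dz":-0.14,"ax":-0.174,"ay":-0.012,"az":0.013,"grip":1},{"dx":-0.44,"dy":-0.3,"dz":-0.14,"ax":-0.174,"ay":-0.012,"az":0.013,"grip":1},{"dx":-0.44,"dy":-0.3,"dz":-0.14,"ax":-0.174,"ay":-0.012,"az":0.013,"grip":1}]'
python3 - <<'E'
from h import *
goal(np.array([.481,-.065,.231])+slope*.1,frameR(-slope,nrm))
goal(np.array([.481,-.065,.231])-slope*.023,frameR(-slope,nrm))
E
```

```text
clock: 4.3
position: [0.4603, -0.1279, 0.3039]
ee_rot: [0.056, 0.164, 0.926, 0.336]
contact_force: [0.1, 0.6, -1.0]
width: 0.0855
gripper_force: 0.0
shift [ 0.007  0.015 -0.007] turn [-0.002 -0.001 -0.006] pos [ 0.4603 -0.1279  0.3039] mm 4 F [ 0.1  0.6 -1. ] w 0.0855 g 0.0 t 4.3
shift [0.006 0.017 0.485] turn [-0.002 -0.001 -0.006] pos [ 0.4603 -0.1279  0.3039] mm 121 F [ 0.1  0.6 -1. ] w 0.0855 g 0.0 t 4.3
```

```bash
python3 -m jog '[{"dx":0.006,"dy":0.017,"dz":0.15,"ax":0,"ay":0,"az":-0.006,"grip":1},{"dx":0.006,"dy":0.017,"dz":0.3,"ax":0,"ay":0,"az":-0.006,"grip":1},{"dx":0.006,"dy":0.017,"dz":0.4,"ax":0,"ay":0,"az":-0.006,"grip":1},{"dx":0.006,"dy":0.017,"dz":0.48,"ax":0,"ay":0,"az":-0.006,"grip":1},{"dx":0.006,"dy":0.017,"dz":0.48,"ax":0,"ay":0,"az":-0.006,"grip":1}]'
python3 -m jog '[{"dx":0,"dy":0,"dz":0,"ax":0,"ay":0,"az":0,"grip":-0.4},{"dx":0,"dy":0,"dz":0,"ax":0,"ay":0,"az":0,"grip":-0.6},{"dx":0,"dy":0,"dz":0,"ax":0,"ay":0,"az":0,"grip":-0.65},{"dx":0,"dy":0,"dz":0,"ax":0,"ay":0,"az":0,"grip":-0.65},{"dx":0,"dy":0,"dz":0,"ax":0,"ay":0,"az":0,"grip":-0.65}]' 25
python3 - <<'E'
from h import *
R0=goal(np.array([.481,-.065,.231])-slope*.023,frameR(-slope,nrm))
d=manip.get_image('wrist'); np.save('w.npy',d,allow_pickle=True); cv2.imwrite('pics/w1.png',d['img'][:,:,::-1])
E
```

```text
clock: 4.72
position: [0.4807, -0.0423, 0.2145]
ee_rot: [0.053, 0.156, 0.927, 0.337]
contact_force: [-0.7, 0.1, -0.0]
width: 0.0851
gripper_force: 0.0
clock: 5.13
position: [0.4836, -0.0478, 0.2173]
ee_rot: [0.058, 0.157, 0.927, 0.335]
contact_force: [-0.2, -0.4, -0.9]
width: 0.0257
gripper_force: 0.0
shift [-0.013 -0.017  0.006] turn [-0.003 -0.001  0.004] pos [ 0.4836 -0.0478  0.2173] mm 6 F [-0.2 -0.4 -0.9] w 0.0257 g 0.0 t 5.13
```

View pics/w1.png

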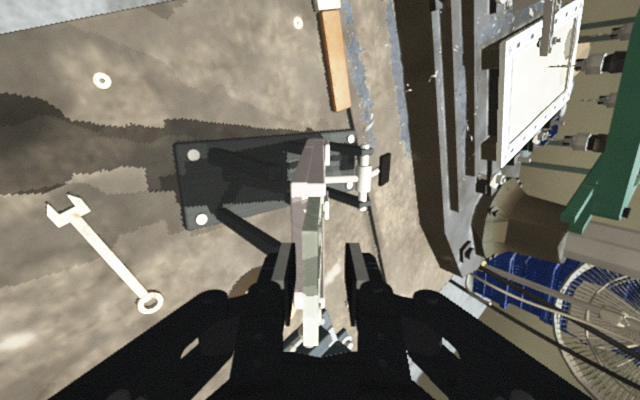

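The wrist view shows the frame end at column about 313 between pads at about 289 and 350, so it sits about 2.5 mm toward the back finger. I'll nudge the tool and close.

```bash
python3 -m jog '[{"dx":-0.006,"dy":-0.011,"dz":0.006,"ax":0,"ay":0,"az":0,"grip":-0.65},{"dx":-0.006,"dy":-0.011,"dz":0.006,"ax":0,"ay":0,"az":0,"grip":-0.8},{"dx":-0.006,"dy":-0.011,"dz":0.006,"ax":0,"ay":0,"az":0,"grip":-1},{"dx":-0.006,"dy":-0.011,"dz":0.006,"ax":0,"ay":0,"az":0,"grip":-1},{"dx":-0.006,"dy":-0.011,"dz":0.006,"ax":0,"ay":0,"az":0,"grip":-1}]' 40
python3 -m jog '[{"dx":0,"dy":0,"dz":0,"ax":0,"ay":0,"az":0,"grip":-1},{"dx":0,"dy":0,"dz":0,"ax":0,"ay":0,"az":0,"grip":-1}]'
python3 -c "
from h import *
print(slope,nrm)
goal(np.array([.481,-.065,.231])-slope*.023,frameR(-slope,nrm))"
```

```text
clock: 5.6
position: [0.4843, -0.0488, 0.2136]
ee_rot: [0.057, 0.157, 0.927, 0.335]
contact_force: [0.2, -0.5, 1.0]
width: 0.0062
gripper_force: 42.7
clock: 5.77
position: [0.4844, -0.0488, 0.2137]
ee_rot: [0.057, 0.157, 0.927, 0.335]
contact_force: [0.6, -1.2, 0.0]
width: 0.0061
gripper_force: 42.7
[-0.21537811 -0.6056304   0.76604444] [0.25667764 0.7217622  0.64278761]
shift [-0.009 -0.006 -0.003] turn [-0.002 -0.002  0.003] pos [ 0.4844 -0.0488  0.2137] mm 3 F [ 0.6 -1.2  0. ] w 0.0061 g 42.7 t 5.77
```

```bash
python3 -m jog '[{"dx":0,"dy":0,"dz":-0.06,"ax":0,"ay":0,"az":0,"grip":-1},{"dx":0,"dy":0,"dz":-0.12,"ax":0,"ay":0,"az":0,"grip":-1},{"dx":0,"dy":0,"dz":-0.18,"ax":0,"ay":0,"az":0,"grip":-1},{"dx":0,"dy":0,"dz":-0.24,"ax":0,"ay":0,"az":0,"grip":-1},{"dx":0,"dy":0,"dz":-0.3,"ax":0,"ay":0,"az":0,"grip":-1}]'
python3 -m jog '[{"dx":0,"dy":0.005,"dz":-0.08,"ax":0,"ay":0,"az":0,"grip":-1},{"dx":0,"dy":0.02,"dz":-0.16,"ax":0,"ay":0,"az":0,"grip":-1},{"dx":0,"dy":0.03,"dz":-0.24,"ax":0,"ay":0,"az":0,"grip":-1},{"dx":0,"dy":0.03,"dz":-0.34,"ax":0,"ay":0,"az":0,"grip":-1},{"dx":0,"dy":0.03,"dz":-0.44,"ax":0,"ay":0,"az":0,"grip":-1}]'
python3 - <<'E'
from h import *
arm=np.array([-.906,-.423,0]); arm/=np.linalg.norm(arm)
# candidate hang orientation: tool down, y along -arm
Rt=frameR(np.array([0,0,-1.]),-arm)
tip=np.array([.4995,-.3985,0])
print(tip+arm*.05)
goal(tip+arm*.05+up*.36,Rt)
E
```

```text
clock: 6.18
position: [0.4679, -0.094, 0.2716]
ee_rot: [0.057, 0.157, 0.927, 0.336]
contact_force: [-0.0, -0.1, -0.8]
width: 0.0058
gripper_force: 42.4
clock: 6.6
position: [0.4464, -0.1549, 0.3612]
ee_rot: [0.057, 0.157, 0.927, 0.336]
contact_force: [-0.5, -0.2, -0.9]
width: 0.0059
gripper_force: 42.5
[ 0.45419468 -0.41965249  0.        ]
shift [-0.378 -0.763 -0.63 ] turn [ 0.418 -0.177  0.487] pos [ 0.4464 -0.1549  0.3612] mm 265 F [-0.5 -0.2 -0.9] w 0.0059 g 42.5 t 6.6
```

```bash
python3 -m jog '[{"dx":0,"dy":0.03,"dz":-0.28,"ax":0.08,"ay":-0.035,"az":0.09,"grip":-1},{"dx":0,"dy":0.03,"dz":-0.28,"ax":0.13,"ay":-0.055,"az":0.15,"grip":-1},{"dx":0,"dy":0.03,"dz":-0.28,"ax":0.18,"ay":-0.076,"az":0.21,"grip":-1},{"dx":0,"dy":0.03,"dz":-0.28,"ax":0.23,"ay":-0.097,"az":0.27,"grip":-1},{"dx":0,"dy":0.03,"dz":-0.28,"ax":0.25,"ay":-0.106,"az":0.29,"grip":-1}]'
python3 - <<'E'
from h import *
Rt=frameR(np.array([0,0,-1.]),-arm)
goal(np.array([.43,-.2,.42]),Rt)
E
```

```text
clock: 7.02
position: [0.4335, -0.1923, 0.42]
ee_rot: [0.026, 0.399, 0.906, 0.138]
contact_force: [-0.0, -0.1, -1.5]
width: 0.006
gripper_force: 42.4
shift [-0.013 -0.03  -0.009] turn [ 0.167 -0.068  0.193] pos [ 0.4335 -0.1923  0.42  ] mm 8 F [-0.  -0.1 -1.5] w 0.006 g 42.4 t 7.02
```

```bash
python3 -m jog '[{"dx":0,"dy":0,"dz":0,"ax":0.05,"ay":-0.02,"az":0.06,"grip":-1},{"dx":0,"dy":0,"dz":0,"ax":0.1,"ay":-0.04,"az":0.12,"grip":-1},{"dx":0,"dy":0,"dz":0,"ax":0.15,"ay":-0.06,"az":0.17,"grip":-1},{"dx":0,"dy":0,"dz":0,"ax":0.167,"ay":-0.068,"az":0.193,"grip":-1},{"dx":0,"dy":0,"dz":0,"ax":0.167,"ay":-0.068,"az":0.193,"grip":-1}]'
python3 - <<'E'
from h import *
Rt=frameR(np.array([0,0,-1.]),-arm)
tip=np.array([.4995,-.3985,0])
goal(tip+arm*.055+up*.36,Rt)
E
```

```text
clock: 7.43
position: [0.4347, -0.1898, 0.419]
ee_rot: [-0.001, 0.533, 0.846, 0.002]
contact_force: [0.2, 0.7, -1.5]
width: 0.0062
gripper_force: 42.5
shift [-0.864 -0.347  0.232] turn [ 0.002 -0.002  0.006] pos [ 0.4347 -0.1898  0.419 ] mm 240 F [ 0.2  0.7 -1.5] w 0.0062 g 42.5 t 7.43
```

```bash
python3 -m jog '[{"dx":-0.86,"dy":-0.35,"dz":0.0,"ax":0,"ay":0,"az":0.006,"grip":-1},{"dx":-0.86,"dy":-0.35,"dz":0.0,"ax":0,"ay":0,"az":0.006,"grip":-1},{"dx":-0.86,"dy":-0.35,"dz":0.0,"ax":0,"ay":0,"az":0.006,"grip":-1},{"dx":-0.86,"dy":-0.35,"dz":0.1,"ax":0,"ay":0,"az":0.006,"grip":-1},{"dx":-0.86,"dy":-0.35,"dz":0.2,"ax":0,"ay":0,"az":0.006,"grip":-1}]'
python3 -m jog '[{"dx":-0.1,"dy":-0.04,"dz":0.1,"ax":0,"ay":0,"az":0,"grip":-1},{"dx":-0.1,"dy":-0.04,"dz":0.1,"ax":0,"ay":0,"az":0,"grip":-1},{"dx":-0.1,"dy":-0.04,"dz":0.1,"ax":0,"ay":0,"az":0,"grip":-1},{"dx":-0.1,"dy":-0.04,"dz":0.1,"ax":0,"ay":0,"az":0,"grip":-1}]'
python3 - <<'E'
from h import *
Rt=frameR(np.array([0,0,-1.]),-arm)
tip=np.array([.4995,-.3985,0])
goal(tip+arm*.055+up*.36,Rt)
ts=np.load('side0.npy',allow_pickle=True).item()
o=[]
for n in['side','top']:
    d=manip.get_image(n); np.save(f'{n}3.npy',d,allow_pickle=True); i=d['img'][:,:,::-1]
    i=i[110:310,370:570] if n=='side' else i[100:300,380:580]
    o.append(cv2.resize(i,(400,400),interpolation=cv2.INTER_CUBIC))
    print(n,[proj(d,tip+up*z) .round() for z in(.215,)],proj(d,manip.get_state()['position']).round())
cv2.imwrite('pics/p3.png',np.hstack(o))
E
```

```text
clock: 7.85
position: [0.4456, -0.3961, 0.3891]
ee_rot: [0.003, 0.539, 0.843, 0.002]
contact_force: [1.5, -0.0, -0.8]
width: 0.0061
gripper_force: 42.5
clock: 8.18
position: [0.4465, -0.4191, 0.3622]
ee_rot: [-0.001, 0.539, 0.843, 0.003]
contact_force: [0.0, 0.0, -0.4]
width: 0.0058
gripper_force: 42.4
shift [-0.015  0.007  0.009] turn [ 0.003 -0.003 -0.002] pos [ 0.4465 -0.4191  0.3622] mm 5 F [ 0.   0.  -0.4] w 0.0058 g 42.4 t 8.18
side [array([466., 240.])] [486. 198.]
top [array([466., 217.])] [505. 233.]
```

View pics/p3.png

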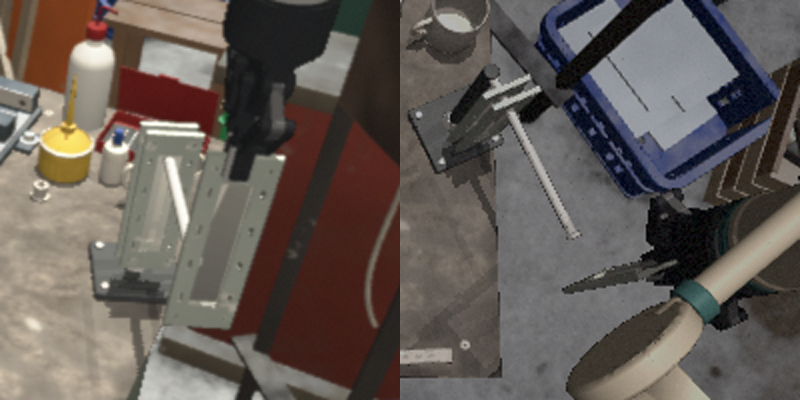

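The side crop shows the frame upright in the gripper, with top corners at about (205,152) and (284,156) and bottom corners at about (163,325) and (232,330). I'll cast those onto the frame's plane to get its offset in the grip.

```bash
python3 - <<'E'
from h import *
s=np.load('side3.npy',allow_pickle=True).item(); st=manip.get_state(); p=st['position']; M=rot(st['ee_rot']).as_matrix()
i=s['img'][110:310,370:570,::-1]
n=M[:,1]
for c in[(205,152),(284,156),(163,325),(232,330)]:
    o,r=ray(s,370+(c[0]+.5)/2-.5,110+(c[1]+.5)/2-.5)
    # camera-facing surface is 3.5mm to the -arm.. side facing camera
    q0=p+n*(.0035*np.sign(n@(o-p)))
    P=o+r*(n@(q0-o))/(n@r); print(P.round(4),'tool',(M.T@(P-p)).round(4))
print(M.round(3))
E
```

```text
[ 0.4318 -0.3941  0.3882] tool [ 0.0286 -0.0035 -0.0243]
[ 0.4583 -0.4514  0.3884] tool [-0.0345 -0.0035 -0.0245]
[ 0.4333 -0.3953  0.185 ] tool [ 0.0268 -0.0035  0.179 ]
[ 0.4606 -0.454   0.184 ] tool [-0.0379 -0.0035  0.1799]
[[-0.421  0.907  0.004]
 [ 0.907  0.421  0.002]
 [ 0.001  0.005 -1.   ]]
```

The frame is gripped centrally: its end is 24 mm behind the TCP, it is about 3.5 mm off in tool x, and the length reads 204 against 200. Its lateral position already matches the arm line to about 1 mm. Descend, then thread slowly.

```bash
python3 -m jog '[{"dx":0,"dy":0,"dz":0.12,"ax":0,"ay":0,"az":0,"grip":-1},{"dx":0,"dy":0,"dz":0.24,"ax":0,"ay":0,"az":0,"grip":-1},{"dx":0,"dy":0,"dz":0.36,"ax":0,"ay":0,"az":0,"grip":-1},{"dx":0,"dy":0,"dz":0.465,"ax":0,"ay":0,"az":0,"grip":-1},{"dx":0,"dy":0,"dz":0.465,"ax":0,"ay":0,"az":0,"grip":-1}]'
python3 -c "
from h import *
R0=goal([.4465,-.4191,.245]); s=manip.get_state(); x=R0.as_matrix()[:,0]; print('w',s['position']@[-.421,.907,0],x)"
```

```text
clock: 8.7
position: [0.4454, -0.4153, 0.2421]
ee_rot: [-0.004, 0.538, 0.843, 0.003]
contact_force: [-0.9, 0.5, -1.3]
width: 0.0065
gripper_force: 42.4
shift [-0.016 -0.003 -0.012] turn [0. 0. 0.] pos [ 0.4454 -0.4153  0.2421] mm 5 F [-0.9  0.5 -1.3] w 0.0065 g 42.4 t 8.7
w -0.5641702768453105 [-0.42151875  0.90675298  0.01099858]
```

```bash
python3 -m jog '[{"dx":-0.012,"dy":0,"dz":-0.01,"ax":0,"ay":0,"az":0,"grip":-1},{"dx":-0.012,"dy":0,"dz":-0.01,"ax":0,"ay":0,"az":0,"grip":-1},{"dx":-0.012,"dy":0.05,"dz":-0.01,"ax":0,"ay":0,"az":0,"grip":-1},{"dx":-0.012,"dy":0.1,"dz":-0.01,"ax":0,"ay":0,"az":0,"grip":-1},{"dx":-0.012,"dy":0.1,"dz":-0.01,"ax":0,"ay":0,"az":0,"grip":-1}]'
python3 - <<'E'
from h import *
s=manip.get_state(); p=s['position'];M=rot(s['ee_rot']).as_matrix(); print('w',p@[-.421,.907,0],M.round(3).tolist(),'along',(p-[.4995,-.3985,0])@arm)
d=manip.get_image('side'); np.save('side4.npy',d,allow_pickle=True)
i=d['img'][:,:,::-1][170:330,420:540]; i=cv2.resize(i,None,fx=3.7,fy=3.7,interpolation=cv2.INTER_CUBIC); cv2.imwrite('pics/p4.png',i)
E
```

```text
clock: 9.12
position: [0.4744, -0.4103, 0.2503]
ee_rot: [0.002, 0.538, 0.843, 0.003]
contact_force: [0.1, -1.1, -1.1]
width: 0.0064
gripper_force: 42.4
w -0.5718585318450811 [[-0.422, 0.907, 0.006], [0.907, 0.422, 0.002], [-0.001, 0.007, -1.0]] along 0.027717239717197417
```

View pics/p4.png

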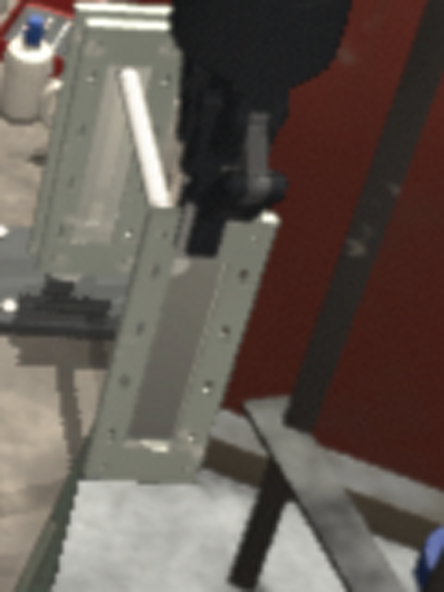

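The side crop shows the slotted frame upright just in front of the collar, with corners at about (150,207), (278,218), (85,477) and (198,482). I'll compare its centre with the arm line in this same camera.

```bash
python3 - <<'E'
from h import *
d=manip.get_image('side'); s0=np.load('side0.npy',allow_pickle=True).item()
R=[manip.get_state()['position'].round(4)]
for k in range(3): manip.get_image('top'); R.append(manip.get_state()['position'].round(4))
print(R); p=np.mean(R,0); w=np.array([-.422,.907,0]); n=-arm
for z in(.215,): 
  for c in[(265,297),(217,98)]: print('arm w side',onz(s0,400+(c[0]+.5)/4-.5,165+(c[1]+.5)/4-.5,z)@w)
for c in[(150,207),(278,218),(85,477),(198,482)]:
    o,r=ray(d,420+(c[0]+.5)/3.7-.5,170+(c[1]+.5)/3.7-.5); q=p+n*.0035*np.sign(n@(o-p))
    P=o+r*(n@(q-o))/(n@r); print(P.round(4),'w',round(P@w,4))
print('tcp w',p@w)
E
```

```text
[array([ 0.4721, -0.4108,  0.2493]), array([ 0.4716, -0.4109,  0.249 ]), array([ 0.4713, -0.411 ,  0.2487]), array([ 0.471 , -0.4111,  0.2486])]
arm w side -0.5731156388239074
arm w side -0.5728641013843622
[ 0.4566 -0.3873  0.2809] w -0.544
[ 0.483  -0.4438  0.2784] w -0.6063
[ 0.4571 -0.3883  0.0808] w -0.5451
[ 0.4834 -0.4447  0.0826] w -0.6073
tcp w -0.57170465
```

```bash
python3 -m jog '[{"dx":0.01,"dy":0,"dz":0,"ax":0,"ay":0,"az":0,"grip":-1},{"dx":0.01,"dy":0.05,"dz":0,"ax":0,"ay":0,"az":0,"grip":-1},{"dx":0.01,"dy":0.1,"dz":0,"ax":0,"ay":0,"az":0,"grip":-1},{"dx":0.01,"dy":0.15,"dz":0,"ax":0,"ay":0,"az":0,"grip":-1},{"dx":0.01,"dy":0.18,"dz":0,"ax":0,"ay":0,"az":0,"grip":-1}]'
python3 -m jog '[{"dx":0,"dy":0,"dz":0,"ax":0,"ay":0,"az":0,"grip":-1},{"dx":0,"dy":0,"dz":0,"ax":0,"ay":0,"az":0,"grip":-1},{"dx":0,"dy":0,"dz":0,"ax":0,"ay":0,"az":0,"grip":-1}]'
python3 -c "
from h import *
p=manip.get_state()['position'];print('w',p@[-.422,.907,0],'along',(p-[.4995,-.3985,0])@arm)"
```

```text
clock: 9.78
position: [0.513, -0.3889, 0.2487]
ee_rot: [0.0, 0.538, 0.843, 0.002]
contact_force: [0.2, 0.5, -1.5]
width: 0.0062
gripper_force: 42.5
clock: 10.03
position: [0.5108, -0.3899, 0.2486]
ee_rot: [-0.0, 0.538, 0.843, 0.002]
contact_force: [0.2, -0.2, -2.4]
width: 0.0064
gripper_force: 42.5
w -0.5691985273287782 along -0.013914319407933261
```

```bash
python3 -m jog '[{"dx":0,"dy":0.07,"dz":0,"ax":0,"ay":0,"az":0,"grip":-1},{"dx":0,"dy":0.14,"dz":0,"ax":0,"ay":0,"az":0,"grip":-1},{"dx":0,"dy":0.2,"dz":0,"ax":0,"ay":0,"az":0,"grip":-1},{"dx":0,"dy":0.25,"dz":0,"ax":0,"ay":0,"az":0,"grip":-1},{"dx":0,"dy":0.25,"dz":0,"ax":0,"ay":0,"az":0,"grip":-1}]'
python3 -m jog '[{"dx":0,"dy":0,"dz":0.03,"ax":0,"ay":0,"az":0,"grip":-1},{"dx":0,"dy":0,"dz":0.05,"ax":0,"ay":0,"az":0,"grip":-1},{"dx":0,"dy":0,"dz":0.06,"ax":0,"ay":0,"az":0,"grip":-1},{"dx":0,"dy":0,"dz":0.06,"ax":0,"ay":0,"az":0,"grip":-1},{"dx":0,"dy":0,"dz":0.06,"ax":0,"ay":0,"az":0,"grip":-1}]'
python3 -c "
from h import *
p=manip.get_state()['position'];print('w',p@[-.422,.907,0],'along',(p-[.4995,-.3985,0])@arm)"
```

```text
clock: 10.45
position: [0.5702, -0.3622, 0.2485]
ee_rot: [0.0, 0.537, 0.843, 0.003]
contact_force: [0.7, 0.6, -1.7]
width: 0.0061
gripper_force: 42.4
clock: 10.87
position: [0.567, -0.3639, 0.2336]
ee_rot: [-0.001, 0.539, 0.842, 0.002]
contact_force: [-1.1, 0.3, -0.9]
width: 0.006
gripper_force: 42.5
w -0.5693297308671925 along -0.07575296196589994
```

```bash
python3 -m jog '[{"dx":0,"dy":0,"dz":0.012,"ax":0,"ay":0,"az":0,"grip":-1},{"dx":0,"dy":0,"dz":0.016,"ax":0,"ay":0,"az":0,"grip":-1},{"dx":0,"dy":0,"dz":0.016,"ax":0,"ay":0,"az":0,"grip":-1},{"dx":0,"dy":0,"dz":0.016,"ax":0,"ay":0,"az":0,"grip":-1}]'
python3 -m jog '[{"dx":0,"dy":0,"dz":0.01,"ax":0,"ay":0,"az":0,"grip":-1},{"dx":0,"dy":0,"dz":0.01,"ax":0,"ay":0,"az":0,"grip":-1},{"dx":0,"dy":0,"dz":0.01,"ax":0,"ay":0,"az":0,"grip":-1},{"dx":0,"dy":0,"dz":0.01,"ax":0,"ay":0,"az":0,"grip":-1}]'
python3 -m jog '[{"dx":0,"dy":0,"dz":0.008,"ax":0,"ay":0,"az":0,"grip":-1},{"dx":0,"dy":0,"dz":0.008,"ax":0,"ay":0,"az":0,"grip":-1},{"dx":0,"dy":0,"dz":0.008,"ax":0,"ay":0,"az":0,"grip":-1},{"dx":0,"dy":0,"dz":0.008,"ax":0,"ay":0,"az":0,"grip":-1}]'
```

```text
clock: 11.2
position: [0.5676, -0.3638, 0.23]
ee_rot: [-0.0, 0.539, 0.843, 0.002]
contact_force: [-0.2, 0.7, -1.0]
width: 0.0058
gripper_force: 42.5
clock: 11.53
position: [0.5677, -0.3637, 0.2274]
ee_rot: [-0.0, 0.539, 0.843, 0.002]
contact_force: [-0.0, 0.2, -1.4]
width: 0.006
gripper_force: 42.5
clock: 11.87
position: [0.5679, -0.3638, 0.2267]
ee_rot: [0.001, 0.538, 0.843, 0.002]
contact_force: [-1.5, 1.0, 5.6]
width: 0.0063
gripper_force: 43.3
```

Vertical force rose to +5.6 N at z = 0.2267, so the slot end is on the arm as predicted. Release slowly, then withdraw.

```bash
python3 -m jog '[{"dx":0,"dy":0,"dz":-0.003,"ax":0,"ay":0,"az":0,"grip":-0.8},{"dx":0,"dy":0,"dz":-0.003,"ax":0,"ay":0,"az":0,"grip":-0.6},{"dx":0,"dy":0,"dz":-0.003,"ax":0,"ay":0,"az":0,"grip":-0.4},{"dx":0,"dy":0,"dz":-0.003,"ax":0,"ay":0,"az":0,"grip":-0.3},{"dx":0,"dy":0,"dz":-0.003,"ax":0,"ay":0,"az":0,"grip":-0.3}]' 20
python3 -m jog '[{"dx":0,"dy":0,"dz":-0.03,"ax":0,"ay":0,"az":0,"grip":-0.2},{"dx":0,"dy":0,"dz":-0.08,"ax":0,"ay":0,"az":0,"grip":-0.2},{"dx":0,"dy":0,"dz":-0.18,"ax":0,"ay":0,"az":0,"grip":-0.2},{"dx":0,"dy":0,"dz":-0.3,"ax":0,"ay":0,"az":0,"grip":-0.2},{"dx":0,"dy":0,"dz":-0.45,"ax":0,"ay":0,"az":0,"grip":-0.2}]'
python3 -m jog '[{"dx":0.2,"dy":-0.3,"dz":-0.15,"ax":0,"ay":0,"az":0,"grip":-0.2},{"dx":0.3,"dy":-0.6,"dz":-0.15,"ax":0,"ay":0,"az":0,"grip":-0.2},{"dx":0.3,"dy":-0.6,"dz":-0.15,"ax":0,"ay":0,"az":0,"grip":-0.2},{"dx":0.3,"dy":-0.6,"dz":-0.15,"ax":0,"ay":0,"az":0,"grip":-0.2},{"dx":0.3,"dy":-0.6,"dz":-0.15,"ax":0,"ay":0,"az":0,"grip":-0.2}]'
python3 - <<'E'
from h import *
d=manip.get_image('side'); s0=np.load('side0.npy',allow_pickle=True).item()
df=np.abs(d['img'].astype(int)-s0['img']).max(2)>30; df=df.astype(np.uint8)
# predicted frame corners if hanging
c=np.array([.4995,-.3985,0])-arm*.0755; w=np.array([-.422,.907,0])
print([proj(d,c+w*a+up*z).round(1).tolist() for z in(.249,.049) for a in(.031,-.031)])
n,l,st,_=cv2.connectedComponentsWithStats(cv2.morphologyEx(df,cv2.MORPH_OPEN,np.ones((3,3))))
print([x.tolist() for x in st[1:] if x[4]>60])
t=manip.get_image('top');t0=np.load('top0.npy',allow_pickle=True).item()
for nm,b in(('brush',[1,.9]),):pass
E
python3 -c "
from h import *
goal([.5,-.3,.4])"
```

```text
clock: 12.28
position: [0.5676, -0.3636, 0.2257]
ee_rot: [-0.0, 0.539, 0.843, 0.002]
contact_force: [0.1, -0.3, -0.3]
width: 0.0299
gripper_force: 0.0
clock: 12.7
position: [0.5667, -0.3634, 0.3382]
ee_rot: [-0.002, 0.539, 0.843, 0.002]
contact_force: [0.9, -0.2, -0.0]
width: 0.0341
gripper_force: 0.0
clock: 13.12
position: [0.3944, -0.3587, 0.3791]
ee_rot: [0.0, 0.54, 0.842, 0.0]
contact_force: [0.5, 0.3, 0.3]
width: 0.0339
gripper_force: 0.0
[[447.6, 202.1], [478.4, 203.7], [432.8, 270.4], [460.0, 272.1]]
[[83, 0, 125, 400, 18679], [236, 0, 24, 4, 73], [281, 0, 41, 11, 348], [432, 0, 82, 215, 8886], [247, 174, 19, 23, 288], [296, 187, 22, 12, 91], [456, 201, 24, 15, 137], [452, 217, 8, 16, 83], [277, 230, 13, 11, 68], [435, 246, 26, 25, 411], [428, 286, 10, 12, 111], [395, 340, 17, 23, 253], [0, 362, 80, 38, 1724], [124, 383, 27, 9, 155], [92, 388, 54, 12, 378], [209, 388, 59, 12, 428]]
shift [ 0.045  0.469 -0.087] turn [0. 0. 0.] pos [ 0.3984 -0.3592  0.3779] mm 120 F [ 0.5 -0.2  0.2] w 0.0347 g 0.0 t 13.22
```

The changed pixels match the predicted hanging frame: top edge at row about 202, and the bottom at columns 435–461, row 271. I'll let it settle, check it has stopped swinging and hand in.

```bash
for i in 1 2 3; do python3 -m jog '[{"dx":0,"dy":0,"dz":0,"ax":0,"ay":0,"az":0,"grip":-0.2},{"dx":0,"dy":0,"dz":0,"ax":0,"ay":0,"az":0,"grip":-0.2},{"dx":0,"dy":0,"dz":0,"ax":0,"ay":0,"az":0,"grip":-0.2},{"dx":0,"dy":0,"dz":0,"ax":0,"ay":0,"az":0,"grip":-0.2},{"dx":0,"dy":0,"dz":0,"ax":0,"ay":0,"az":0,"grip":-0.2}]' >/dev/null; done
python3 - <<'E'
from h import *
a=manip.get_image('side')['img'].astype(int)
for k in range(4): b=manip.get_image('side')['img'].astype(int)
print(np.abs(a-b)[215:290,425:490].max(), manip.get_state()['clock'])
print(manip.sign_off())
E
```

```text
5 14.7167
the job is handed in; nothing more can be done
None
```

The frame is hanging by its end strip on the free part of the rack's arm, about 143 mm from the post; it was at rest and released when I handed the job in at 14.7 s, but no verdict came back.

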